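Pack the short foot of a rock tumbler by feel

TASK

The rock tumbler's front left foot does not reach the bench: find by feel the packing blade that fits the gap, sliding it in flat on the bench from the tumbler's left, and leave it there with the foot pressing on its scribed line. The right blade drags under the foot, one that is too thin slides loose, and one that is too thick comes up solid and must not be forced. Any blade that does not fit goes back flat in its tray, and everything else stays as it is.

Things in the scene. Friction and masses are not known exactly. Their poses are not given: they have to be found in the camera images.
- tumbler: Rock tumbler, fixed: black barrel (along x, within 48 mm of the line y = 0, 165 mm high) on a grey deck 150 mm (x) by 206 mm (y), white motor cover on the right. Origin on the bench under the deck's centre; x to the back, y to its left, z up. Four black rubber ball feet, 32 mm diameter, at x = +-58, y = +-85 mm, in cups whose rims are 22 mm above the bench; three stand on the bench.
- short_foot (a point): Point on the bench straight below the centre of the short foot, the front left one (x = -58, y = +85 mm in the tumbler's frame; axes as the tumbler's). Its ball hangs 2.0 to 7.5 mm clear of the bench: the gap differs each time, no pose shows it. Its rubber gives 2.5 mm, pushing with 2 N at first touch rising to 6 N; then it is solid.
- way_in (a point): Point on the bench 120 mm to the left of the short foot (its +y side, axes as the tumbler's). Blades slide in from here, along the tumbler's -y. A blade 0.2 to 2.6 mm thicker than the gap fits: it goes in with 3 to 13 N and then drags with 2 to 9 N. A thinner one never touches it, a thicker one comes up solid (over 14 N) before its line arrives; 25 N is too much. One of the three always fits.
- deck_corner (a point): Front left upper corner of the tumbler's deck, 45 mm above the bench (deck's underside 33 mm). The deck's left edge is 18 mm farther left than the short foot's centre; only small bolt heads stand on the deck between this edge and the barrel's cheeks, 48 mm farther right.
- tray: Shallow wooden tray, fixed, 168 mm (x) by 136 mm (y); floor 5 mm and rim 11 mm above the bench, rim 6 mm thick. Origin on the bench under its centre. The three blades lie in it side by side, 54 mm apart along its x axis at x = -54, 0 and +54 mm, in any order, noses towards -y, with their grips' centres at about y = +36 mm.
- blade_4: Packing blade 4 mm thick: flat steel strip 100x28 mm with an upright hardwood grip at its tail, 24 mm along the strip, 22 mm across, 34 mm tall (top 38 mm above the strip's underside), one saw-cut groove across its top. Origin on the underside below the grip's centre; x runs along the strip to the nose (nose x = +86 mm, tail x = -14 mm), z up. About 0.07 kg.
- blade_6: Packing blade 6 mm thick: flat steel strip 100x28 mm with an upright hardwood grip at its tail, 24 mm along the strip, 22 mm across, 34 mm tall (top 40 mm above the strip's underside), two saw-cut grooves across its top. Origin on the underside below the grip's centre; x runs along the strip to the nose (nose x = +86 mm, tail x = -14 mm), z up. About 0.09 kg.
- blade_8: Packing blade 8 mm thick: flat steel strip 100x28 mm with an upright hardwood grip at its tail, 24 mm along the strip, 22 mm across, 34 mm tall (top 42 mm above the strip's underside), three saw-cut grooves across its top. Origin on the underside below the grip's centre; x runs along the strip to the nose (nose x = +86 mm, tail x = -14 mm), z up. About 0.11 kg.
- blade_4_line (a point): Scribed line across the top of the 4 mm blade, at its middle: 62 mm ahead of the grip's centre, 24 mm behind the nose. The foot belongs on this line.
- blade_6_line (a point): Scribed line across the top of the 6 mm blade, at its middle: 62 mm ahead of the grip's centre, 24 mm behind the nose. The foot belongs on this line.
- blade_8_line (a point): Scribed line across the top of the 8 mm blade, at its middle: 62 mm ahead of the grip's centre, 24 mm behind the nose. The foot belongs on this line.
- rough_a: Bystander: dark grey and white rough stone, 32x44x23 mm, on the bench in front of the tumbler. Leave it alone.
- rough_b: Bystander: reddish rough stone, 29x34x22 mm, on the bench in front of the tumbler. Leave it alone.
- slab: Bystander: banded agate slab, 57x80x8 mm, lying behind the blades' way, left of the tumbler. Leave it alone.
- jar: Bystander: screw-lid jar, 55 mm wide, 68 mm high, near the ring lamp's foot. Leave it alone.
- dop_stick: Bystander: dop stick with a stone on its end, 137 mm long, at the bench front far left, beyond the tray. Leave it alone.
- cab: Bystander: small domed stone, 22x30x8 mm, on the right-hand bench. Leave it alone.

How it is judged (in metres and radians):
At the end, for the whole second after the job is handed in: One blade lies flat on the bench (within 3 mm and 0.06 rad) and at rest with its scribed line within 10 mm of the short foot's centre seen from above, the foot pressing on it with more than 1 N and less than 10 N; the other two blades lie flat and at rest inside the tray (((horizontal distance between blade_4_line and short_foot below 0.01 m and contact force between blade_4 and tumbler between 1 and 10 N and height (world z) of blade_4 below 0.003 m and angle between blade_4's own z axis and vertical below 0.06 rad and linear speed of each of blade_4, blade_6, blade_8 below 0.01 m/s and x of blade_6 in the frame of tray between -0.08 and 0.08 m and y of blade_6 in the frame of tray between -0.065 and 0.065 m and z of blade_6 in the frame of tray between -0.001 and 0.015 m and angle between each of blade_6, blade_8's own z axis and vertical below 0.12 rad and x of blade_8 in the frame of tray between -0.08 and 0.08 m and y of blade_8 in the frame of tray between -0.065 and 0.065 m and z of blade_8 in the frame of tray between -0.001 and 0.015 m) or (horizontal distance between blade_6_line and short_foot below 0.01 m and contact force between blade_6 and tumbler between 1 and 10 N and height (world z) of blade_6 below 0.003 m and angle between blade_6's own z axis and vertical below 0.06 rad and linear speed of each of blade_6, blade_4, blade_8 below 0.01 m/s and x of blade_4 in the frame of tray between -0.08 and 0.08 m and y of blade_4 in the frame of tray between -0.065 and 0.065 m and z of blade_4 in the frame of tray between -0.001 and 0.015 m and angle between each of blade_4, blade_8's own z axis and vertical below 0.12 rad and x of blade_8 in the frame of tray between -0.08 and 0.08 m and y of blade_8 in the frame of tray between -0.065 and 0.065 m and z of blade_8 in the frame of tray between -0.001 and 0.015 m) or (horizontal distance between blade_8_line and short_foot below 0.01 m and contact force between blade_8 and tumbler between 1 and 10 N and height (world z) of blade_8 below 0.003 m and angle between blade_8's own z axis and vertical below 0.06 rad and linear speed of each of blade_8, blade_4, blade_6 below 0.01 m/s and x of blade_4 in the frame of tray between -0.08 and 0.08 m and y of blade_4 in the frame of tray between -0.065 and 0.065 m and z of blade_4 in the frame of tray between -0.001 and 0.015 m and angle between each of blade_4, blade_6's own z axis and vertical below 0.12 rad and x of blade_6 in the frame of tray between -0.08 and 0.08 m and y of blade_6 in the frame of tray between -0.065 and 0.065 m and z of blade_6 in the frame of tray between -0.001 and 0.015 m))); the robot touches nothing.
It fails at once if a blade is forced: it pushes on the tumbler with more than 25 N (contact force between any of blade_4, blade_6, blade_8 and tumbler above 25 N).
It fails at once if a bystander is moved by more than 30 mm (distance of any of rough_a, rough_b, slab, jar, dop_stick, cab from where it was at the start of the episode above 0.03 m).
It also fails if it takes over 72 s, if anything falls off the work surface, if the arm or the gripper's body presses on something with over 40 N, if the wrist force passes 120 N, or if a joint passes its speed limit or range.

ROBOT

A 7-joint arm with a two-finger parallel gripper is mounted at the origin on a cart in front of the work surface, level with it; the furniture and walls round the work are solid. World frame = base frame: x ahead of the robot, y to its left, z up, the work surface at z = 0. Lengths are in m, angles in degrees, forces in N, time in s.
With the tool pointing down it reaches from about 0.425 to 0.875 m from the base axis. Payload 4.7 kg.
Tool frame: the origin (TCP) lies at the very end of the fingers, on their centre line; the grasp point (between the pads) lies 19 mm behind it (pinch_z is the distance from the TCP to the grasp point, in m); z points along the fingers, y is the direction in which the jaws open and shut (so a half turn about z gives the same grasp; the last joint's range is limited). The gripper opens to 87 mm and grips with 3 to 60 N. Pads are 19 mm wide; open, the fingers measure 117 mm over their backs; the gripper's body (75 mm by 190 mm) begins 51 mm behind the grasp point.
Start: joints at [76.553, 18.392, -4.016, 83.108, 1.295, 78.541, -3.26], TCP at [0.16, -0.63, 0.223] pointing down, gripper open.
Joint ranges: [-163.93, 163.93], [-17.29, 119.83], [-79.2, 71.16], [3.27, 140.29], [-89.18, 269.18], [5.43, 117.66], [-154.24, 154.24]. Speed limits (degrees/s): [147.25, 147.25, 180, 180, 180, 180, 180].

INTERFACE

Orientations are given as [roll, pitch, yaw] about the fixed x, y, z axes, in that order (R = Rz(yaw) Ry(pitch) Rx(roll)).
In Python, from cell import get_obs, read_camera, camera_params, sign_off, pinch_z gives the robot as it stands.
- The arm moves only by the shell command python3 -m handwheel 'ROWS' [FORCE]. ROWS is JSON, a list of rows, each a list of 5 numbers: the finger opening in m, from 0 to 0.087, then the shift along the tool's x, y, z in m, then the turn about the tool's z in rad. In form: [[jaw, tx, ty, tz, twist], ...]. A call has 1 to 20 rows; each row is the pose to reach, as a shift and turn from the pose commanded when the call began, along the tool's axes at that moment; what a row does not reach only later rows make up. A row lasts 1/10 s, in which the tool goes at most 50 mm and 8.59 degrees, less where a joint would pass 70% of its speed; a pose out of reach is approached as far as the arm can. A call with a gripper value outside its range is refused whole. The fingers move at their own pace and stop on an object; FORCE is the grip in N (left out, the last holds). Time passes only in rows, so rows that repeat a pose let the fingers close. It gives the time, the measured TCP pose, the force and the opening at its end, in the units of the state.
- get_obs(): the state, without advancing time (a new reading comes with each control period).
- read_camera(name): name is "scene" or "top" or "wrist"; returns the picture (384x512x3 uint8, blue, green, red); there is no depth.
- camera_params(name): a dict with "camera_matrix" (3x3 intrinsics, pixels), "R" (3x3) and "t" (3): a world point X has camera coordinates R X + t. Camera axes: x right, y down, z forward; pixel columns grow to the right and rows downward; lengths in m; the calibration is good to about 2 mm. A picture is of the moment at which its call begins: read the wrist's pose just before it. camera_params takes no time and is no camera call; for the wrist camera it gives the pose at the moment of the call.
- sign_off(): hands the job in, once; it reports no verdict.
The state is a dict: "time_s": time; "qpos": joint angles; "joint_velocities": joint speeds; "effort": joint torques, N m; "tool_pos": TCP position; "tool_rot": TCP orientation; "force": force on the tool from outside, world axes, zero at the start; "wrist_torque": the same for the moment, N m; "grip_width": finger opening in m.
Only numpy, scipy, OpenCV 4.12 (cv2) and the standard library are available. Lean on these libraries where they do the work, as an engineer would, in place of code of your own. Each camera call takes 0.05 s, during which the arm holds its last target.

## Working session

There is one attempt and no reset: what is moved stays moved. The work goes in short steps, Python scripts to look and compute and a shell command to move; the robot and the scene stay as the last step left them, time stands still between calls to the robot, and variables do not carry over. Pictures are saved under pics/ and viewed, and the job is handed in when it is done.

```bash
ls; mkdir -p pics; python3 - <<'E'
from cell import *
import cv2
o=get_obs();print({k:o[k] for k in('time_s','tool_pos','tool_rot','force','grip_width')},pinch_z)
for n in('scene','top','wrist'):
    p=camera_params(n);print(n,p)
    cv2.imwrite(f'pics/a_{n}.png',read_camera(n))
E
```

```text
pics
{'time_s': 0.0, 'tool_pos': array([ 0.15987737, -0.62945937,  0.22144927]), 'tool_rot': array([-1.79889794e+02,  5.18331243e-03,  1.42579370e+01]), 'force': array([-0.13066007, -0.35803719, -0.93588856]), 'grip_width': 0.08676503245433118} 0.0187
scene {'camera_matrix': array([[438.9723323 ,   0.        , 257.73208477],
       [  0.        , 438.9723323 , 192.50962804],
       [  0.        ,   0.        ,   1.        ]]), 'R': array([[-0.57303541, -0.8193961 , -0.01484741],
       [-0.59263325,  0.42682881, -0.68308345],
       [ 0.56605322, -0.38263193, -0.7301894 ]]), 't': array([0.39529815, 0.32423144, 1.07818015])}
top {'camera_matrix': array([[396.50587511,   0.        , 256.15009762],
       [  0.        , 396.50587511, 196.29796576],
       [  0.        ,   0.        ,   1.        ]]), 'R': array([[ 2.51339123e-02, -9.99676345e-01,  3.93595391e-03],
       [-9.89457396e-01, -2.54383280e-02, -1.42572622e-01],
       [ 1.42626602e-01, -3.11050917e-04, -9.89776518e-01]]), 't': array([0.11846655, 0.52715333, 1.31592002])}
wrist {'camera_matrix': array([[331.15346763,   0.        , 259.29526285],
       [  0.        , 331.15346763, 193.63464694],
       [  0.        ,   0.        ,   1.        ]]), 'R': array([[ 0.24595037, -0.96928081, -0.00176976],
       [-0.92931824, -0.23632815,  0.28375451],
       [-0.27545605, -0.06814485, -0.95889533]]), 't': array([-0.6493364 , -0.03503441,  0.39150537])}
```

View pics/a_top.png

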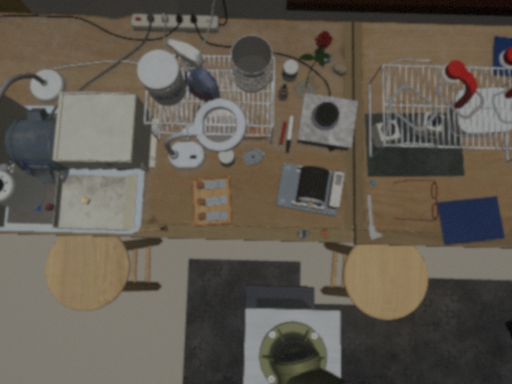

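View pics/a_scene.png

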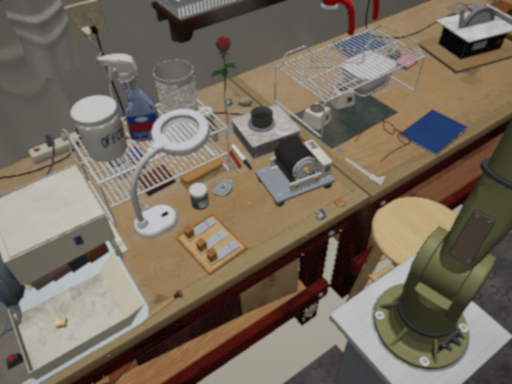

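View pics/a_wrist.png

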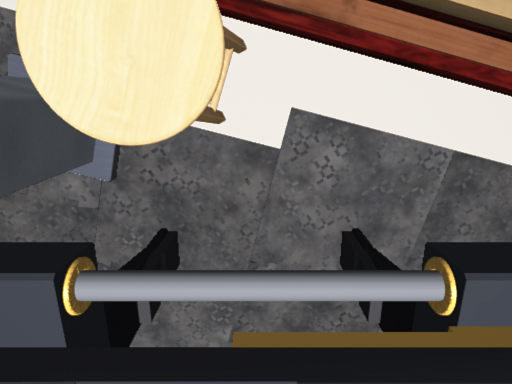

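```bash
cat > h.py <<'E'
from cell import *
import cv2, numpy as np
def cast(p,u,v,z):
    K,R,t=p['camera_matrix'],p['R'],p['t']
    d=R.T@np.linalg.solve(K,[u,v,1.]); c=-R.T@t
    return c+d*(z-c[2])/d[2]
def proj(p,X):
    x=p['R']@np.asarray(X,float)+p['t']; x=p['camera_matrix']@x; return x[:2]/x[2]
E
python3 - <<'E'
from h import *
t=cv2.imread('pics/a_top.png');s=cv2.imread('pics/a_scene.png')
cv2.imwrite('pics/b_top.png',cv2.resize(t[130:250,180:360],None,fx=4,fy=4,interpolation=cv2.INTER_CUBIC))
cv2.imwrite('pics/b_scene.png',cv2.resize(s[110:280,160:360],None,fx=3.5,fy=3.5,interpolation=cv2.INTER_CUBIC))
E
```

```text
(no output)
```

View pics/b_top.png

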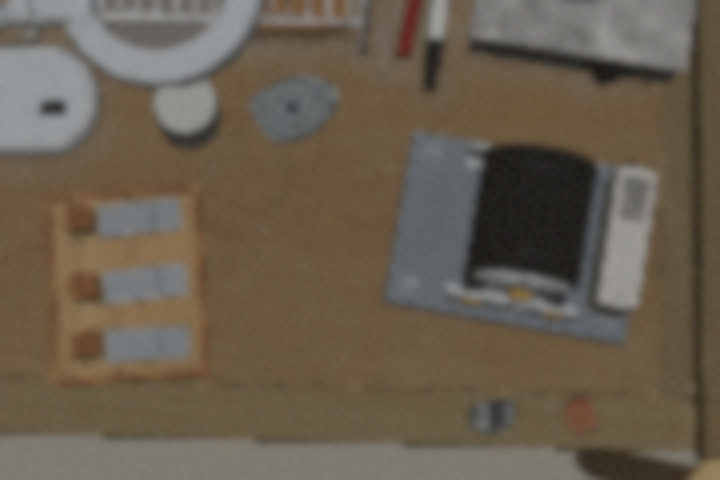

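View pics/b_scene.png

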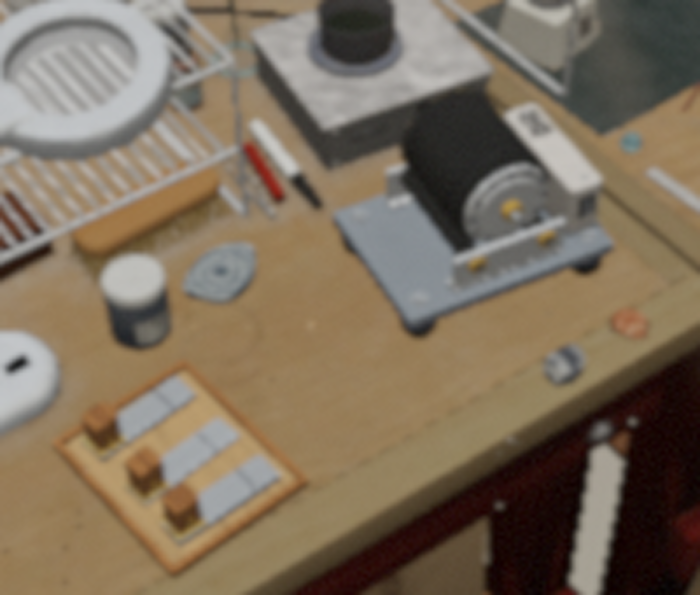

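```bash
python3 - <<'E'
from h import *
p=camera_params('top')
f=lambda u,v,z:cast(p,(u+.5)/4+180-.5,(v+.5)/4+130-.5,z).round(4)
for n,u,v,z in [('deckBL',414,130,.045),('deckFL',387,303,.045),('deckFR',627,343,.045),
 ('trFL',52,382,.011),('trBL',50,200,.011),('trBR',199,190,.011),('trFR',206,375,.011),
 ('g1',83,214,.045),('g2',87,287,.045),('g3',90,345,.045),('n1',183,215,.011),('n2',187,281,.011),('n3',191,343,.011),('jar',187,107,.068),('slab',295,107,.008)]: print(n,f(u,v,z))
E
```

```text
deckBL [0.6439 0.0421 0.045 ]
deckFL [0.4936 0.0626 0.045 ]
deckFR [ 0.4648 -0.1404  0.045 ]
trFL [0.4219 0.3479 0.011 ]
trBL [0.581  0.3573 0.011 ]
trBR [0.5932 0.2273 0.011 ]
trFR [0.4313 0.2157 0.011 ]
g1 [0.5634 0.323  0.045 ]
g2 [0.5008 0.3168 0.045 ]
g3 [0.4516 0.3121 0.045 ]
n1 [0.5707 0.2405 0.011 ]
n2 [0.5126 0.235  0.011 ]
n3 [0.4586 0.2296 0.011 ]
jar [0.6534 0.236  0.068 ]
slab [0.6707 0.1452 0.008 ]
```

```bash
cat >> h.py <<'E'
def cur():
    o=get_obs(); return np.array(o['tool_pos']),o['tool_rot'][2]
def rows(tgts, frm=None):
    """tgts: (x,y,z,yaw) world; print tx,ty,tz,twist relative to measured pose"""
    p,yw=cur() if frm is None else (np.array(frm[:3]),frm[3])
    a=np.radians(yw);x=np.array([np.cos(a),np.sin(a),0]);y=np.array([np.sin(a),-np.cos(a),0])
    for t in tgts:
        d=np.array(t[:3])-p; w=(t[3]-yw+180)%360-180
        print([round(float(v),4) for v in (d@x,d@y,-d[2],-np.radians(w))])
def tri(a,b):
    P=[p['camera_matrix']@np.c_[p['R'],p['t']] for p in (camera_params('top'),camera_params('scene'))]
    X=cv2.triangulatePoints(P[0],P[1],np.array(a,float),np.array(b,float)).ravel();return X[:3]/X[3]
E
python3 - <<'E'
from h import *
print('ring',tri((220,125),(182,132)))
p=camera_params('wrist');c=-p['R'].T@p['t'];tp,yw=cur();a=np.radians(yw)
x=np.array([np.cos(a),np.sin(a),0]);y=np.array([np.sin(a),-np.cos(a),0])
print(c,(c-tp)@x,(c-tp)@y,c[2]-tp[2],p['R'][2])
P=[(np.interp(z,[-75.8,-60,-40,-20,0,32],[.65,.6,.58,.58,.58,.58]),z) for z in np.linspace(-75.8,-20,12)[1:]]
rows([(r*np.cos(np.radians(z)),r*np.sin(np.radians(z)),.24,14.3+(z+75.8)*.75) for r,z in P])
E
```

```text
ring [0.69859374 0.24148068 0.26014092]
[ 0.23500042 -0.61102488  0.38434946] 0.07734663998219593 0.0004917292364689891 0.16262495123620366 [-0.27538701 -0.06838231 -0.95889825]
[0.0555, -0.0181, -0.0183, -0.0671]
[0.1083, -0.0412, -0.0183, -0.1336]
[0.1575, -0.0687, -0.0183, -0.2]
[0.206, -0.0908, -0.0183, -0.2664]
[0.2525, -0.1158, -0.0183, -0.3328]
[0.2961, -0.1446, -0.0183, -0.3992]
[0.3366, -0.1769, -0.0183, -0.4656]
[0.3769, -0.2087, -0.0183, -0.532]
[0.4144, -0.2438, -0.0183, -0.5984]
[0.4487, -0.282, -0.0183, -0.6648]
[0.4794, -0.3231, -0.0183, -0.7312]
```

```bash
python3 -m handwheel '[[0.087,0.045,-0.018,-0.018,-0.067],[0.087,0.09,-0.038,-0.018,-0.134],[0.087,0.135,-0.058,-0.018,-0.2],[0.087,0.18,-0.08,-0.018,-0.266],[0.087,0.225,-0.102,-0.018,-0.333],[0.087,0.265,-0.126,-0.018,-0.4],[0.087,0.305,-0.152,-0.018,-0.466],[0.087,0.345,-0.182,-0.018,-0.532],[0.087,0.385,-0.212,-0.018,-0.6],[0.087,0.42,-0.246,-0.018,-0.665],[0.087,0.45,-0.284,-0.018,-0.73],[0.087,0.48,-0.323,-0.018,-0.73]]'
python3 - <<'E'
from h import *
p=camera_params('top')
for u,v in((220,151),(220,100),(193,125),(245,125)):print(cast(p,u,v,.26))
P=np.linspace(-20,16,9)[1:]
rows([(.58*np.cos(np.radians(z)),.58*np.sin(np.radians(z)),.26,56+(z+20)*1.05) for z in P]+[(.505,.2,.26,94.5)])
E
```

```text
time_s: 1.35
tool_pos: [0.5462, -0.197, 0.2402]
tool_rot: [-180.0, 0.0, 56.1]
force: [1.1, 0.3, -0.1]
grip_width: 0.0871
[0.62159284 0.23977897 0.26      ]
[0.7759693  0.24566823 0.26      ]
[0.69747681 0.32154801 0.26      ]
[0.70149193 0.16975629 0.26      ]
[0.042, -0.0128, -0.0198, -0.0799]
[0.0846, -0.0288, -0.0198, -0.1623]
[0.1258, -0.0482, -0.0198, -0.2448]
[0.1654, -0.0707, -0.0198, -0.3273]
[0.2032, -0.0962, -0.0198, -0.4097]
[0.2387, -0.1246, -0.0198, -0.4922]
[0.272, -0.1557, -0.0198, -0.5747]
[0.3027, -0.1894, -0.0198, -0.6571]
[0.3068, -0.2553, -0.0198, -0.6694]
```

```bash
python3 -m handwheel '[[0.06,0.035,-0.013,-0.02,-0.08],[0.06,0.07,-0.029,-0.02,-0.162],[0.06,0.105,-0.052,-0.02,-0.244],[0.06,0.125,-0.09,-0.02,-0.327],[0.06,0.125,-0.09,-0.02,-0.4],[0.06,0.125,-0.09,-0.02,-0.42]]'
python3 - <<'E'
from h import *
p=camera_params('wrist');im=read_camera('wrist');cv2.imwrite('pics/c1.png',im)
import json;json.dump({k:np.array(v).tolist() for k,v in p.items()},open('c1.json','w'))
o=get_obs();print(o['tool_pos'],o['tool_rot'])
for X in((.4936,.0626,.045),(.5079,.0424,0)):print(proj(p,X))
E
```

```text
time_s: 1.95
tool_pos: [0.5404, -0.0436, 0.2606]
tool_rot: [180.0, 0.1, 80.4]
force: [0.2, 0.3, 0.6]
grip_width: 0.0603
[ 0.54066964 -0.04512206  0.26047484] [1.79989670e+02 5.75615360e-02 8.01907364e+01]
[200.38515365  76.77771264]
[221.67841674  93.92268542]
```

View pics/c1.png

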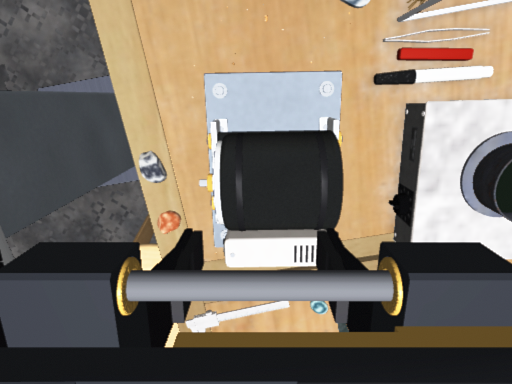

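```bash
python3 - <<'E'
from h import *
import json
im=cv2.imread('pics/c1.png');p={k:np.array(v) for k,v in json.load(open('c1.json')).items()}
b,g,r=[im[...,i].astype(int) for i in range(3)]
m=((b-r)>0).astype(np.uint8)
# edges subpixel: top edge rows per column, left edge cols per row, right edge
g0=(b-r)
top=[(u,int(np.argmax(m[60:90,u]))+60) for u in range(220,330,4)]
lef=[(int(np.argmax(m[v,195:225]))+195,v) for v in range(82,128,3)]
rig=[(350-int(np.argmax(m[v,350:325:-1])),v) for v in range(82,120,3)]
L=[cv2.fitLine(np.array(a,np.float32),cv2.DIST_HUBER,0,.01,.01).ravel() for a in(top,lef,rig)]
def X(a,b):
    s=np.linalg.solve(np.c_[a[:2],-b[:2]],b[2:]-a[2:]);return a[2:]+a[:2]*s[0]
fl=X(L[0],L[1]);bl=X(L[0],L[2]);print(top[:3],lef[:3],rig[:3],fl,bl)
A=cast(p,*fl,.045);B=cast(p,*bl,.045);d=B-A;print(A,B,np.hypot(*d[:2]),np.degrees(np.arctan2(d[1],d[0])))
yw=np.arctan2(d[1],d[0]);ex=np.array([np.cos(yw),np.sin(yw)]);ey=np.array([-ex[1],ex[0]])
M=(A+B)[:2]/2-ex*.058-ey*.018;print('foot',M,'way',M+.12*ey,'gripfinal',M+.062*ey)
rows([(.5,.24,.28,94.5)])
E
```

```text
[(220, 73), (224, 73), (228, 73)] [(205, 82), (205, 85), (205, 88)] [(341, 82), (341, 85), (340, 88)] [204.36047  73.39424] [341.52325  71.46915]
[0.49856239 0.06524066 0.045     ] [0.64416314 0.04243672 0.045     ] 0.14737570509594972 -8.901333712424448
foot [0.5112761  0.04503002] way [0.5298441  0.16358477] gripfinal [0.52086957 0.10628331]
[0.274, -0.0887, -0.0195, -0.2497]
```

```bash
python3 -m handwheel '[[0.04,0.045,-0.015,-0.02,-0.05],[0.04,0.09,-0.03,-0.02,-0.1],[0.04,0.135,-0.045,-0.02,-0.15],[0.04,0.18,-0.06,-0.02,-0.2],[0.04,0.225,-0.075,-0.02,-0.25],[0.04,0.264,-0.089,-0.02,-0.25],[0.04,0.274,-0.089,-0.02,-0.25],[0.04,0.274,-0.089,-0.02,-0.25]]'
python3 - <<'E'
from h import *
p=camera_params('wrist');im=read_camera('wrist');cv2.imwrite('pics/c2.png',im)
import json;json.dump({k:np.array(v).tolist() for k,v in p.items()},open('c2.json','w'))
o=get_obs();print(o['tool_pos'],o['tool_rot'],o['force'])
E
```

```text
time_s: 2.8
tool_pos: [0.5002, 0.2412, 0.2802]
tool_rot: [-180.0, -0.0, 94.5]
force: [-0.7, -0.4, 0.7]
grip_width: 0.0398
[0.50085634 0.2391173  0.28000614] [-1.79950500e+02  2.66213616e-02  9.43602306e+01] [ 1.03424242 -0.12154116 -0.68489055]
```

View pics/c2.png

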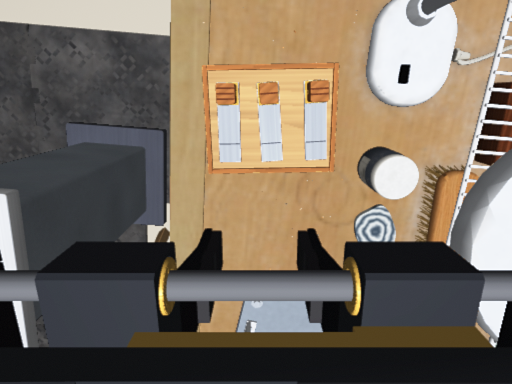

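```bash
python3 - <<'E'
from h import *
im=cv2.imread('pics/c2.png')
c=cv2.resize(im[60:175,200:345],None,fx=5,fy=5,interpolation=cv2.INTER_CUBIC);cv2.imwrite('pics/c2z.png',c)
E
```

```text
(no output)
```

View pics/c2z.png

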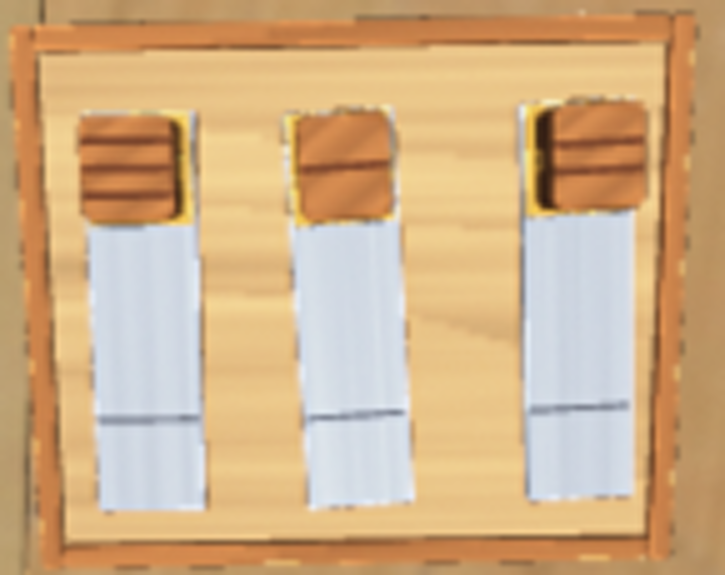

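```bash
python3 - <<'E'
from h import *
import json
p={k:np.array(v) for k,v in json.load(open('c2.json')).items()}
f=lambda u,v,z:cast(p,(u+.5)/5+200-.5,(v+.5)/5+60-.5,z)
for n,th,g,l1,l2,nn in [(8,.008,(129,168),(97,420),(200,418),(153,510)),(4,.004,(345,164),(306,417),(405,411),(361,502)),(6,.006,(599,157),(528,409),(630,404),(579,497))]:
    G=f(*g,.005+th+.034);a=f(*l1,.005+th);b=f(*l2,.005+th);N=f(*nn,.005+th);L=(a+b)/2
    d=L-G;print(n,'grip',G.round(4),'line',L.round(4),'nose',N.round(4),'w',np.linalg.norm(a-b).round(4),'g-l',np.hypot(*d[:2]).round(4),'yaw',np.degrees(np.arctan2(d[1],d[0])).round(2),'line->nose',np.hypot(*(N-L)[:2]).round(4), 'yawline',np.degrees(np.arctan2(*(b-a)[[1,0]])).round(2))
C=[f(*c,.011) for c in((12,30),(692,15),(668,556),(48,566))]
for c in C:print(c.round(4))
print('ctr',sum(C)/4)
E
```

```text
8 grip [0.4545 0.3184 0.047 ] line [0.4592 0.2566 0.013 ] nose [0.4617 0.2328 0.013 ] w 0.0267 g-l 0.062 yaw -85.61 line->nose 0.0239 yawline 5.62
4 grip [0.5038 0.3232 0.043 ] line [0.5128 0.2616 0.009 ] nose [0.5163 0.2385 0.009 ] w 0.0259 g-l 0.0622 yaw -81.72 line->nose 0.0233 yawline 7.97
6 grip [0.5617 0.3293 0.045 ] line [0.5704 0.2683 0.011 ] nose [0.5734 0.2447 0.011 ] w 0.0265 g-l 0.0615 yaw -81.94 line->nose 0.0238 yawline 7.31
[0.4208 0.3484 0.011 ]
[0.5858 0.3648 0.011 ]
[0.599  0.2308 0.011 ]
[0.4344 0.2151 0.011 ]
ctr [0.51000638 0.28976073 0.011     ]
```

```bash
python3 - <<'E'
from h import *
import json
p={k:np.array(v) for k,v in json.load(open('c2.json')).items()}
for z in(.03,.06):print(cast(p,428,12,z), cast(camera_params('top'),172,150,z))
# ring lower edge height: wrist view left edge of ring ~ (452,235)
for z in(.2,.24,.28):print(z,cast(p,450,235,z),cast(p,512,150,z))
rows([(.515,.325,.10,98),(.515,.325,.06,98),(.5617,.3293,.06,98),(.5617,.3293,.021,98)])
E
```

```text
[0.67440575 0.42300177 0.03      ] [0.68063479 0.42937954 0.03      ]
[0.6612895  0.41539013 0.06      ] [0.67284725 0.42276268 0.06      ]
0.2 [0.65267749 0.22475832 0.2       ] [0.68182673 0.29492345 0.2       ]
0.24 [0.62652708 0.24015418 0.24      ] [0.65087583 0.29876404 0.24      ]
0.28 [0.60037668 0.25555003 0.28      ] [0.61992493 0.30260462 0.28      ]
[0.0846, 0.0206, 0.18, -0.0635]
[0.0846, 0.0206, 0.22, -0.0635]
[0.0853, 0.0675, 0.22, -0.0635]
[0.0853, 0.0675, 0.259, -0.0635]
```

```bash
python3 -m handwheel '[[0.036,0.045,0.01,0,-0.03],[0.036,0.085,0.02,0.02,-0.063],[0.036,0.085,0.02,0.065,-0.063],[0.036,0.085,0.02,0.11,-0.063],[0.036,0.085,0.02,0.155,-0.063],[0.036,0.085,0.021,0.2,-0.063],[0.036,0.085,0.021,0.22,-0.063],[0.036,0.085,0.045,0.22,-0.063],[0.036,0.085,0.068,0.22,-0.063],[0.036,0.085,0.068,0.22,-0.063]]'
python3 - <<'E'
from h import *
o=get_obs();print(o['force'])
p=camera_params('wrist');im=read_camera('wrist');cv2.imwrite('pics/c3.png',im)
for z in(.045,):print(proj(p,(.5617,.3293,z)))
rows([(.5617,.3293,.017,98)])
E
```

```text
time_s: 3.85
tool_pos: [0.5663, 0.3253, 0.0592]
tool_rot: [179.9, 0.1, 97.6]
force: [0.1, -0.6, 0.1]
grip_width: 0.0356
[ 0.13690866 -0.6094761   0.10809628]
[253.20103306 228.19495528]
[0.0033, -0.002, 0.0423, -0.0057]
```

View pics/c3.png

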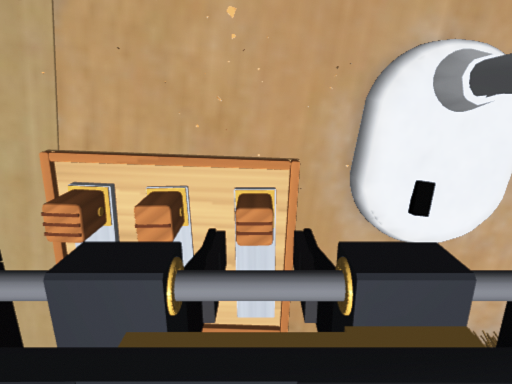

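```bash
python3 -m handwheel '[[0.036,0.003,-0.002,0.03,-0.006],[0.036,0.003,-0.002,0.042,-0.006],[0.036,0.003,-0.002,0.042,-0.006],[0.01,0.003,-0.002,0.042,-0.006],[0.01,0.003,-0.002,0.042,-0.006],[0.01,0.003,-0.002,0.042,-0.006],[0.01,0.003,-0.002,0.042,-0.006]]' 40
python3 - <<'E'
from h import *
o=get_obs();print(o['force'],o['tool_pos'],o['tool_rot'],o['grip_width'])
for k in range(3):pass
E
```

```text
time_s: 4.6
tool_pos: [0.5596, 0.3335, 0.0198]
tool_rot: [179.9, -0.0, 98.4]
force: [-0.1, 0.7, 3.0]
grip_width: 0.0218
[-0.07596669  0.65894817  3.03132143] [0.55959418 0.33348419 0.01977494] [ 1.79884703e+02 -2.24095935e-02  9.84117094e+01] 0.02181078146791801
```

```bash
python3 -m handwheel '[[0.01,0,0,-0.01,0],[0.01,0,0,-0.025,0],[0.01,0,0,-0.025,0],[0.01,0,0,-0.025,0]]' 40
python3 - <<'E'
from h import *
for i in range(4):
    o=get_obs();print(o['time_s'],o['force'].round(2),o['tool_pos'].round(4),o['tool_rot'].round(2),o['grip_width'],np.array(o['qpos']).round(2))
    p=camera_params('wrist');im=read_camera('wrist')
cv2.imwrite('pics/c4.png',im)
E
```

```text
time_s: 5.0
tool_pos: [0.5592, 0.3334, 0.0444]
tool_rot: [179.9, -0.0, 98.4]
force: [0.0, -1.3, -1.5]
grip_width: 0.0217
5.0 [ 0.04 -1.27 -1.53] [0.5592 0.3334 0.0444] [ 1.7992e+02 -2.0000e-02  9.8420e+01] 0.021696985744246732 [  1.03  34.06 -45.63  92.57  26.34  64.57 -42.78]
5.05 [-0.32 -0.56 -1.46] [0.5588 0.333  0.0437] [1.7998e+02 1.0000e-02 9.8420e+01] 0.021989031937701548 [  1.03  34.09 -45.61  92.6   26.35  64.57 -42.79]
5.1 [-0.    0.02 -1.52] [0.5586 0.3328 0.0433] [-1.7998e+02  3.0000e-02  9.8420e+01] 0.021604231750005164 [  1.02  34.12 -45.6   92.62  26.35  64.57 -42.78]
5.15 [-0.12  0.11 -0.94] [0.5584 0.3328 0.043 ] [-1.7995e+02  3.0000e-02  9.8420e+01] 0.02132106814423073 [  1.02  34.13 -45.59  92.63  26.35  64.57 -42.78]
```

View pics/c4.png

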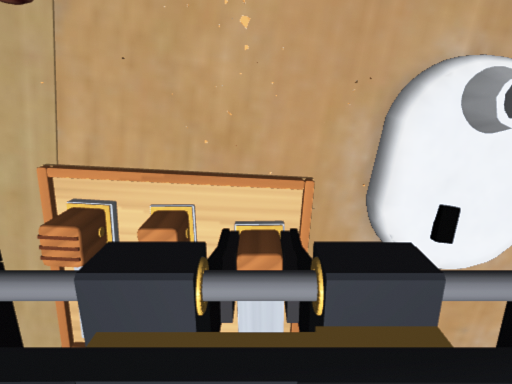

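```bash
python3 - <<'E'
from h import *
rows([(.555,.29,.043,96),(.548,.245,.043,92),(.538,.205,.043,87),(.5278,.166,.043,81.5),(.5278,.166,.02,81.5)])
E
```

```text
[-0.0418, -0.0096, -0.0001, 0.0423]
[-0.0853, -0.0231, -0.0001, 0.1121]
[-0.1234, -0.0389, -0.0001, 0.1994]
[-0.1605, -0.0547, -0.0001, 0.2954]
[-0.1605, -0.0547, 0.0229, 0.2954]
```

```bash
python3 -m handwheel '[[0.01,-0.021,-0.005,0,0.02],[0.01,-0.042,-0.01,0,0.042],[0.01,-0.064,-0.016,0,0.08],[0.01,-0.085,-0.023,0,0.11],[0.01,-0.104,-0.031,0,0.155],[0.01,-0.123,-0.039,0,0.2],[0.01,-0.142,-0.047,0,0.25],[0.01,-0.1605,-0.0547,0,0.2954],[0.01,-0.1605,-0.0547,0,0.2954],[0.01,-0.1605,-0.0547,0.015,0.2954],[0.01,-0.1605,-0.0547,0.022,0.2954],[0.01,-0.1605,-0.0547,0.022,0.2954]]'
python3 - <<'E'
from h import *
for n in('scene','top','wrist'):
    im=read_camera(n);cv2.imwrite(f'pics/d_{n}.png',im)
    if n!='wrist':
        y,x={'scene':(130,170),'top':(130,200)}[n]
        cv2.imwrite(f'pics/d_{n}.png',cv2.resize(im[y:y+120,x:x+180],None,fx=4,fy=4,interpolation=cv2.INTER_CUBIC))
    o=get_obs();print(o['time_s'],o['force'].round(2),o['tool_pos'].round(4),o['tool_rot'].round(2),o['grip_width'])
E
```

```text
time_s: 6.4
tool_pos: [0.5265, 0.1673, 0.0195]
tool_rot: [-179.8, 0.0, 81.6]
force: [0.1, -0.8, -0.7]
grip_width: 0.0218
6.45 [-0.74  0.49 -0.85] [0.5271 0.1674 0.0203] [-1.7986e+02 -1.0000e-02  8.1620e+01] 0.021780431063308563
6.5 [-0.16 -0.26 -0.99] [0.5277 0.1674 0.0209] [-1.7992e+02 -3.0000e-02  8.1600e+01] 0.02164873415346348
6.55 [-1.    0.51 -1.46] [0.528  0.1674 0.0213] [-1.7997e+02 -3.0000e-02  8.1590e+01] 0.022020172151844365
```

View pics/d_scene.png

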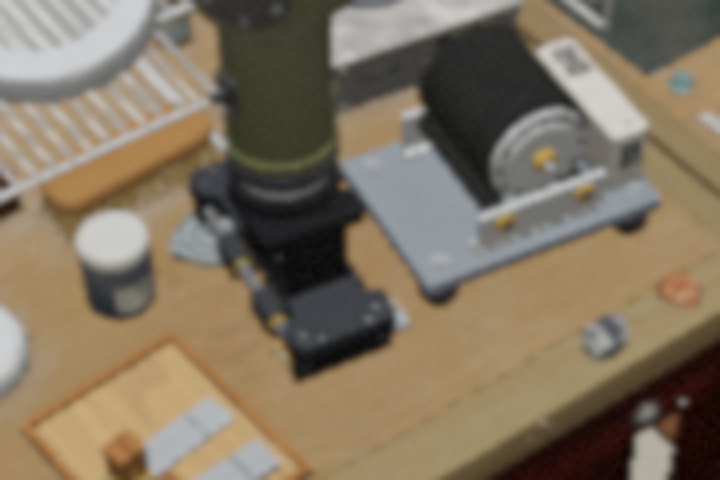

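View pics/d_top.png

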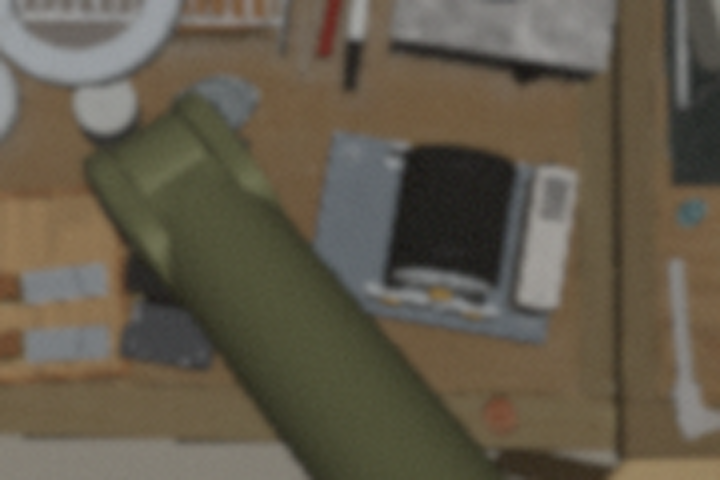

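View pics/d_wrist.png

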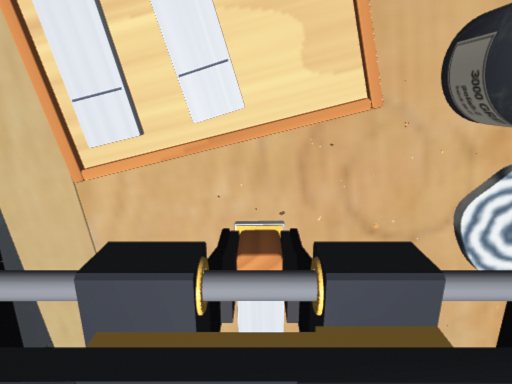

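```bash
python3 - <<'E'
from h import *
im=cv2.imread('pics/d_wrist.png');print(im[214:232,260].tolist())
p=camera_params('wrist');tp,yw=cur();a=np.radians(yw);x=np.array([np.cos(a),np.sin(a),0])
for z in(.012,.0145,.017):
    X=cast(p,260,222,z);print(z,X.round(4),(X-tp)@x)
# grip top edges
E
python3 -m handwheel '[[0.01,0,0,0.004,0],[0.01,0,0,0.006,0],[0.01,0,0,0.0065,0],[0.01,0,0,0.007,0],[0.01,0,0,0.007,0]]'
```

```text
[[121, 171, 211], [120, 171, 210], [120, 171, 210], [120, 172, 211], [121, 173, 212], [120, 173, 213], [111, 153, 186], [95, 102, 110], [95, 91, 89], [130, 123, 119], [241, 228, 217], [124, 142, 158], [92, 205, 243], [102, 221, 249], [103, 220, 250], [71, 157, 205], [39, 75, 110], [30, 50, 81]]
0.012 [0.5295 0.1774 0.012 ] 0.010120387681285594
0.0145 [0.5296 0.1784 0.0145] 0.011096085729967252
0.017 [0.5297 0.1793 0.017 ] 0.012071783778648938
time_s: 7.05
tool_pos: [0.5281, 0.1663, 0.0147]
tool_rot: [-180.0, 0.0, 81.5]
force: [-1.2, -0.5, 2.2]
grip_width: 0.0221
```

```bash
python3 -m handwheel '[[0.01,0,0,0,0],[0.01,0,0,0,0],[0.01,0,0,0,0]]';  python3 -m handwheel '[[0.01,0,0,0.0005,0],[0.01,0,0,0.0005,0]]'
```

```text
time_s: 7.35
tool_pos: [0.5281, 0.1663, 0.0147]
tool_rot: [-180.0, 0.0, 81.5]
force: [-1.3, -0.2, 3.1]
grip_width: 0.0213
time_s: 7.55
tool_pos: [0.5281, 0.1663, 0.0147]
tool_rot: [-180.0, 0.0, 81.5]
force: [-2.8, -1.3, 6.6]
grip_width: 0.0218
```

```bash
python3 -m handwheel '[[0.01,-0.002,0,-0.0007,0],[0.01,-0.005,0,-0.0007,0],[0.01,-0.008,0,-0.0007,0],[0.01,-0.011,0,-0.0007,0],[0.01,-0.014,0,-0.0007,0],[0.01,-0.017,0,-0.0007,0],[0.01,-0.019,0,-0.0007,0],[0.01,-0.021,0,-0.0007,0],[0.01,-0.022,0,-0.0007,0],[0.01,-0.022,0,-0.0007,0]]'
```

```text
time_s: 8.55
tool_pos: [0.5249, 0.1442, 0.0147]
tool_rot: [-180.0, 0.0, 81.5]
force: [0.4, 0.1, 1.1]
grip_width: 0.0219
```

```bash
python3 -m handwheel '[[0.01,0,0,0,0],[0.01,0,0,0,0]]'
```

```text
time_s: 8.75
tool_pos: [0.5249, 0.1442, 0.0147]
tool_rot: [-180.0, 0.0, 81.5]
force: [-0.1, -0.9, 0.9]
grip_width: 0.0216
```

```bash
python3 -m handwheel '[[0.01,-0.001,0,0,0],[0.01,-0.002,0,0,0],[0.01,-0.003,0,0,0],[0.01,-0.004,0,0,0],[0.01,-0.004,0,0,0]]'; python3 -m handwheel '[[0.01,-0.001,0,0,0],[0.01,-0.002,0,0,0],[0.01,-0.003,0,0,0],[0.01,-0.003,0,0,0]]'
```

```text
time_s: 9.25
tool_pos: [0.5246, 0.1426, 0.0151]
tool_rot: [180.0, -0.2, 81.6]
force: [0.9, 4.5, -0.0]
grip_width: 0.0219
time_s: 9.65
tool_pos: [0.5244, 0.1411, 0.0154]
tool_rot: [179.9, -0.3, 81.6]
force: [1.1, 7.4, -0.1]
grip_width: 0.0219
```

```bash
python3 -m handwheel '[[0.01,-0.001,0,0,0],[0.01,-0.002,0,0,0],[0.01,-0.002,0,0,0]]'
```

```text
time_s: 9.95
tool_pos: [0.5242, 0.1396, 0.0155]
tool_rot: [179.9, -0.3, 81.6]
force: [1.8, 8.9, -0.1]
grip_width: 0.0213
```

```bash
python3 -m handwheel '[[0.01,-0.001,0,0,0],[0.01,-0.002,0,0,0],[0.01,-0.002,0,0,0]]'
```

```text
time_s: 10.25
tool_pos: [0.524, 0.138, 0.0155]
tool_rot: [179.9, -0.4, 81.6]
force: [1.5, 8.7, -0.2]
grip_width: 0.0215
```

```bash
python3 -m handwheel '[[0.01,-0.001,0,0,0],[0.01,-0.002,0,0,0],[0.01,-0.002,0,0,0]]'
```

```text
time_s: 10.55
tool_pos: [0.5237, 0.1359, 0.0155]
tool_rot: [179.9, -0.3, 81.6]
force: [1.9, 8.7, -0.7]
grip_width: 0.0218
```

```bash
python3 -m handwheel '[[0.01,-0.001,0,0,0],[0.01,-0.002,0,0,0],[0.01,-0.002,0,0,0]]'
```

```text
time_s: 10.85
tool_pos: [0.5235, 0.1342, 0.0156]
tool_rot: [179.9, -0.4, 81.6]
force: [1.9, 9.6, -0.2]
grip_width: 0.0216
```

```bash
python3 -m handwheel '[[0.01,-0.001,0,0,0],[0.01,-0.002,0,0,0],[0.01,-0.002,0,0,0]]'
```

```text
time_s: 11.15
tool_pos: [0.5233, 0.1333, 0.0158]
tool_rot: [179.9, -0.5, 81.6]
force: [2.1, 11.6, 0.1]
grip_width: 0.0219
```

```bash
python3 -m handwheel '[[0.01,-0.001,0,0,0],[0.01,-0.002,0,0,0],[0.01,-0.002,0,0,0]]'
```

```text
time_s: 11.45
tool_pos: [0.5232, 0.1322, 0.0159]
tool_rot: [179.8, -0.5, 81.7]
force: [2.4, 11.5, 0.3]
grip_width: 0.0217
```

```bash
python3 -m handwheel '[[0.01,-0.001,0,0,0],[0.01,-0.002,0,0,0],[0.01,-0.002,0,0,0]]'
```

```text
time_s: 11.75
tool_pos: [0.5231, 0.1309, 0.016]
tool_rot: [179.8, -0.6, 81.7]
force: [2.0, 13.3, -0.9]
grip_width: 0.0216
```

```bash
python3 -m handwheel '[[0.01,-0.001,0,0,0],[0.01,-0.001,0,0,0],[0.01,-0.001,0,0,0]]'
```

```text
time_s: 12.05
tool_pos: [0.523, 0.1303, 0.0161]
tool_rot: [179.8, -0.6, 81.7]
force: [2.2, 14.0, 0.0]
grip_width: 0.0214
```

```bash
python3 -m handwheel '[[0.01,-0.001,0,0,0],[0.01,-0.001,0,0,0],[0.01,-0.001,0,0,0]]'
```

```text
time_s: 12.35
tool_pos: [0.5229, 0.1296, 0.0162]
tool_rot: [179.8, -0.6, 81.7]
force: [1.8, 14.5, -1.0]
grip_width: 0.022
```

```bash
python3 - <<'E'
from h import *
im=read_camera('wrist');cv2.imwrite('pics/e1.png',im)
print(im[212:234,260].tolist())
a=cv2.imread('pics/d_wrist.png')
cv2.imwrite('pics/e1z.png',np.hstack([cv2.resize(i[205:345,200:320],None,fx=3,fy=3,interpolation=cv2.INTER_CUBIC) for i in(a,im)]))
s=read_camera('scene');cv2.imwrite('pics/e1s.png',cv2.resize(s[130:250,200:350],None,fx=4,fy=4,interpolation=cv2.INTER_CUBIC))
E
```

```text
[[130, 182, 221], [130, 181, 221], [130, 181, 222], [130, 181, 221], [131, 180, 222], [129, 180, 221], [131, 181, 223], [131, 181, 222], [116, 145, 171], [105, 107, 110], [118, 113, 109], [181, 172, 166], [159, 169, 177], [98, 180, 223], [104, 224, 250], [109, 231, 252], [109, 231, 255], [64, 139, 188], [36, 66, 104], [33, 56, 90], [35, 58, 93], [35, 58, 94]]
```

View pics/e1z.png

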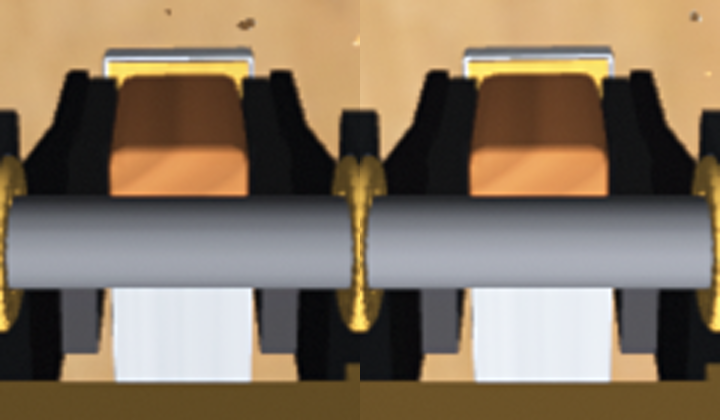

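View pics/e1s.png

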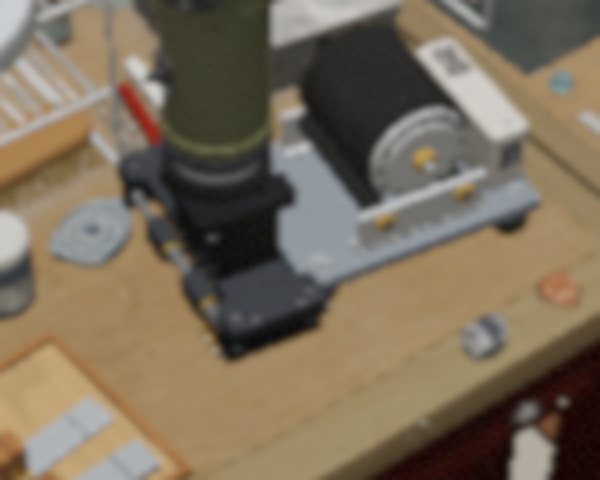

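```bash
python3 -m handwheel '[[0.01,0.005,0,0,0],[0.01,0.01,0,0,0],[0.01,0.015,0,0,0],[0.01,0.02,0,0,0],[0.01,0.027,0,0,0],[0.01,0.034,0,0,0],[0.01,0.041,0,0,0],[0.01,0.045,0,-0.01,0],[0.01,0.045,0,-0.027,0],[0.01,0.045,0,-0.027,0],[0.01,0.045,0,-0.027,0],[0.01,0.045,0,-0.027,0]]'
python3 - <<'E'
from h import *
o=get_obs();print(o['tool_pos'],o['tool_rot'],o['force'])
rows([(.538,.205,.043,87),(.548,.245,.043,92),(.555,.29,.043,96),(.5584,.3328,.043,98.4)])
E
```

```text
time_s: 13.65
tool_pos: [0.5279, 0.166, 0.0415]
tool_rot: [-180.0, 0.0, 81.5]
force: [0.1, 0.3, -1.4]
grip_width: 0.022
[0.52786479 0.16601021 0.04150153] [-1.79978988e+02  2.73444143e-02  8.14874370e+01] [ 0.06662158  0.30517381 -1.39520786]
[0.0401, 0.0043, -0.0015, -0.0962]
[0.0811, 0.0082, -0.0015, -0.1835]
[0.1266, 0.0085, -0.0015, -0.2533]
[0.1695, 0.0055, -0.0015, -0.2952]
```

```bash
python3 -m handwheel '[[0.01,0.02,0.002,-0.0015,-0.048],[0.01,0.04,0.0043,-0.0015,-0.096],[0.01,0.06,0.006,-0.0015,-0.14],[0.01,0.081,0.008,-0.0015,-0.183],[0.01,0.104,0.0085,-0.0015,-0.22],[0.01,0.127,0.0085,-0.0015,-0.253],[0.01,0.15,0.007,-0.0015,-0.28],[0.01,0.1695,0.0055,-0.0015,-0.295],[0.01,0.1695,0.0055,-0.0015,-0.295],[0.01,0.1695,0.0055,-0.0015,-0.295],[0.01,0.1695,0.0055,-0.0015,-0.295],[0.01,0.1695,0.0055,-0.0015,-0.295]]'
python3 -m handwheel '[[0.01,0,0,0.01,0],[0.01,0,0,0.018,0],[0.01,0,0,0.022,0],[0.01,0,0,0.022,0],[0.01,0,0,0.022,0]]'
```

```text
time_s: 14.85
tool_pos: [0.5591, 0.3313, 0.0429]
tool_rot: [-180.0, 0.1, 98.3]
force: [0.9, 0.6, -1.2]
grip_width: 0.0216
time_s: 15.35
tool_pos: [0.5585, 0.3332, 0.021]
tool_rot: [-180.0, -0.0, 98.4]
force: [0.3, -0.6, -0.9]
grip_width: 0.0216
```

```bash
python3 -m handwheel '[[0.01,0,0,0.001,0],[0.01,0,0,0.0015,0],[0.01,0,0,0.0015,0]]'
python3 -m handwheel '[[0.036,0,0,0,0],[0.036,0,0,0,0],[0.036,0,0,0,0],[0.036,0,0,-0.02,0],[0.036,0,0,-0.045,0],[0.036,0,0,-0.045,0],[0.036,0,0,-0.045,0],[0.036,0,0,-0.045,0]]'
python3 - <<'E'
from h import *
p=camera_params('wrist');im=read_camera('wrist');cv2.imwrite('pics/f1.png',im)
o=get_obs();print(o['tool_pos'],o['tool_rot'],o['force'],proj(p,(.5038,.3232,.043)),proj(p,(.5617,.3293,.045)))
rows([(.5038,.3232,.062,98.3),(.5038,.3232,.017,98.3)])
E
```

```text
time_s: 15.65
tool_pos: [0.5587, 0.3336, 0.0201]
tool_rot: [180.0, -0.0, 98.4]
force: [-0.2, 0.4, 1.9]
grip_width: 0.0221
time_s: 16.45
tool_pos: [0.5582, 0.3325, 0.0637]
tool_rot: [-179.9, 0.1, 98.4]
force: [-0.0, -1.2, -0.6]
grip_width: 0.036
[0.55804721 0.33248382 0.06347674] [-1.79897425e+02  5.53162535e-02  9.83965141e+01] [0.25842066 0.36249704 0.32222808] [168.096645   233.02931626] [265.32489617 238.17887032]
[-0.0013, -0.055, 0.0015, 0.0017]
[-0.0013, -0.055, 0.0465, 0.0017]
```

View pics/f1.png

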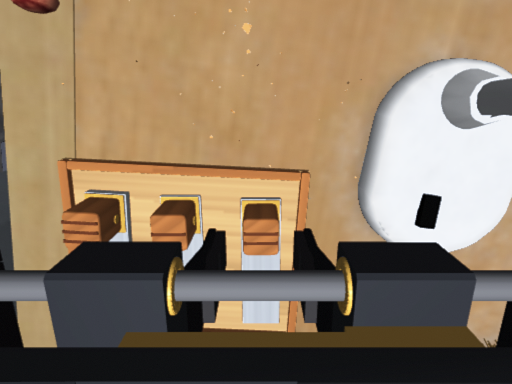

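```bash
python3 -m handwheel '[[0.036,0,-0.03,0,0],[0.036,-0.001,-0.055,0,0],[0.036,-0.001,-0.055,0,0],[0.036,-0.001,-0.055,0,0],[0.036,-0.001,-0.055,0.02,0],[0.036,-0.001,-0.055,0.04,0],[0.036,-0.001,-0.055,0.046,0],[0.036,-0.001,-0.055,0.046,0],[0.036,-0.001,-0.055,0.046,0]]'
python3 -m handwheel '[[0.01,0,0,0,0],[0.01,0,0,0,0],[0.01,0,0,0,0],[0.01,0,0,0,0]]' 40
python3 -m handwheel '[[0.01,0,0,-0.012,0],[0.01,0,0,-0.026,0],[0.01,0,0,-0.026,0],[0.01,0,0,-0.026,0],[0.01,0,0,-0.026,0]]' 40
```

```text
time_s: 17.4
tool_pos: [0.5051, 0.3246, 0.0192]
tool_rot: [180.0, -0.0, 98.4]
force: [0.6, 0.1, 0.8]
grip_width: 0.0359
time_s: 17.8
tool_pos: [0.5048, 0.3244, 0.0194]
tool_rot: [179.9, -0.0, 98.4]
force: [-0.0, -0.1, 2.6]
grip_width: 0.0215
time_s: 18.3
tool_pos: [0.5042, 0.3238, 0.0445]
tool_rot: [-180.0, 0.0, 98.4]
force: [-0.4, -0.8, -0.8]
grip_width: 0.0219
```

```bash
python3 - <<'E'
from h import *
p=camera_params('wrist');im=read_camera('wrist');cv2.imwrite('pics/g1.png',im)
cv2.imwrite('pics/g1z.png',cv2.resize(im[195:345,180:340],None,fx=4,fy=4,interpolation=cv2.INTER_CUBIC))
tp,yw=cur();a=np.radians(yw);x=np.array([np.cos(a),np.sin(a),0]);print(tp,yw)
for v in(216,218,220,222,224):print(v,(cast(p,260,v,tp[2]-.0142+.004)-tp)@x,im[v,260])
rows([(.505,.28,.043,96),(.511,.24,.043,92),(.519,.20,.043,87),(.5276,.164,.043,81.5)])
E
```

```text
[0.50411843 0.32376725 0.04429902] 98.39253254361076
216 0.013433680747431164 [148 205 239]
218 0.012248400488129417 [197 185 176]
220 0.011058784772785019 [108 219 249]
222 0.0098648097708089 [110 230 251]
224 0.008666451476639239 [ 53 117 160]
[-0.0434, -0.0055, 0.0013, 0.0418]
[-0.0839, -0.0054, 0.0013, 0.1116]
[-0.1246, -0.0033, 0.0013, 0.1988]
[-0.1615, -0.0001, 0.0013, 0.2948]
```

View pics/g1z.png

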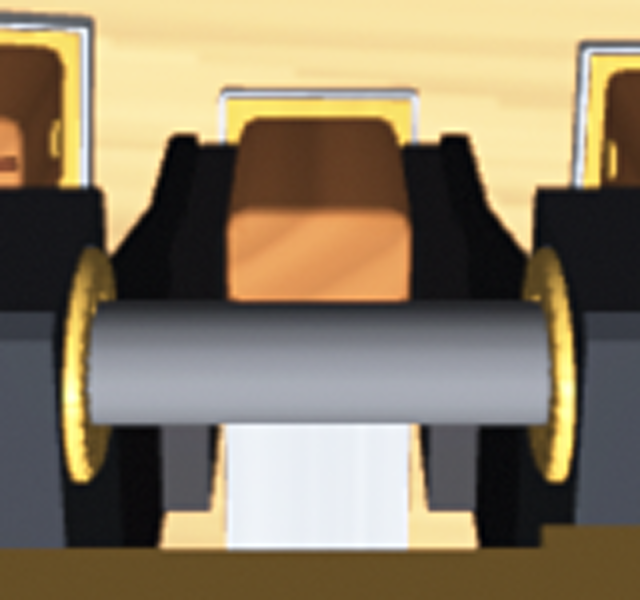

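```bash
python3 -m handwheel '[[0.01,-0.022,-0.003,0,0.02],[0.01,-0.043,-0.0055,0,0.042],[0.01,-0.064,-0.0055,0,0.08],[0.01,-0.084,-0.0055,0,0.112],[0.01,-0.104,-0.0045,0,0.155],[0.01,-0.124,-0.003,0,0.2],[0.01,-0.143,-0.0015,0,0.25],[0.01,-0.1615,0,0,0.295],[0.01,-0.1615,0,0,0.295],[0.01,-0.1615,0,0.015,0.295],[0.01,-0.1615,0,0.026,0.295],[0.01,-0.1615,0,0.028,0.295],[0.01,-0.1615,0,0.028,0.295],[0.01,-0.1615,0,0.028,0.295],[0.01,-0.1615,0,0.028,0.295]]'
```

```text
time_s: 19.85
tool_pos: [0.5282, 0.1649, 0.017]
tool_rot: [180.0, -0.0, 81.5]
force: [0.1, -0.0, -0.5]
grip_width: 0.0219
```

```bash
python3 -m handwheel '[[0.01,0,0,0.001,0],[0.01,0,0,0.002,0],[0.01,0,0,0.0025,0],[0.01,0,0,0.0025,0]]';python3 -m handwheel '[[0.01,0,0,0.0005,0],[0.01,0,0,0.0005,0],[0.01,0,0,0.0005,0]]'
```

```text
time_s: 20.25
tool_pos: [0.5281, 0.1643, 0.0144]
tool_rot: [180.0, 0.0, 81.5]
force: [-0.0, -0.6, 1.7]
grip_width: 0.0217
time_s: 20.55
tool_pos: [0.5281, 0.1643, 0.0144]
tool_rot: [180.0, 0.0, 81.5]
force: [-1.7, -0.9, 5.4]
grip_width: 0.0217
```

```bash
python3 -m handwheel '[[0.01,-0.002,0,-0.0003,0],[0.01,-0.005,0,-0.0003,0],[0.01,-0.008,0,-0.0003,0],[0.01,-0.011,0,-0.0003,0],[0.01,-0.014,0,-0.0003,0],[0.01,-0.017,0,-0.0003,0],[0.01,-0.019,0,-0.0003,0],[0.01,-0.021,0,-0.0003,0],[0.01,-0.022,0,-0.0003,0],[0.01,-0.022,0,-0.0003,0]]'; python3 -m handwheel '[[0.01,-0.001,0,0,0],[0.01,-0.002,0,0,0],[0.01,-0.003,0,0,0],[0.01,-0.003,0,0,0]]';python3 -m handwheel '[[0.01,-0.001,0,0,0],[0.01,-0.002,0,0,0],[0.01,-0.003,0,0,0],[0.01,-0.003,0,0,0]]'
```

```text
time_s: 21.55
tool_pos: [0.5251, 0.1428, 0.0144]
tool_rot: [180.0, -0.0, 81.5]
force: [0.5, 2.5, 5.5]
grip_width: 0.0215
time_s: 21.95
tool_pos: [0.5246, 0.14, 0.0144]
tool_rot: [180.0, -0.0, 81.5]
force: [0.7, 2.3, 4.9]
grip_width: 0.0218
time_s: 22.35
tool_pos: [0.5242, 0.1371, 0.0144]
tool_rot: [180.0, -0.0, 81.5]
force: [1.0, 3.7, 5.0]
grip_width: 0.0215
```

```bash
for i in 1 2; do :; done; python3 -m handwheel '[[0.01,-0.001,0,0,0],[0.01,-0.002,0,0,0],[0.01,-0.003,0,0,0],[0.01,-0.003,0,0,0]]'
```

```text
time_s: 22.75
tool_pos: [0.5238, 0.1354, 0.0144]
tool_rot: [179.9, -0.1, 81.6]
force: [1.0, 5.9, 4.5]
grip_width: 0.0219
```

```bash
python3 -m handwheel '[[0.01,-0.001,0,0,0],[0.01,-0.002,0,0,0],[0.01,-0.003,0,0,0],[0.01,-0.003,0,0,0]]'
```

```text
time_s: 23.15
tool_pos: [0.5233, 0.1327, 0.0144]
tool_rot: [179.9, -0.2, 81.6]
force: [1.4, 7.3, 4.7]
grip_width: 0.022
```

```bash
python3 -m handwheel '[[0.01,-0.001,0,0,0],[0.01,-0.002,0,0,0],[0.01,-0.003,0,0,0],[0.01,-0.003,0,0,0]]'
```

```text
time_s: 23.55
tool_pos: [0.5228, 0.1298, 0.0144]
tool_rot: [179.9, -0.2, 81.6]
force: [1.4, 6.3, 3.8]
grip_width: 0.0215
```

```bash
python3 -m handwheel '[[0.01,-0.001,0,0,0],[0.01,-0.002,0,0,0],[0.01,-0.003,0,0,0],[0.01,-0.003,0,0,0]]'
```

```text
time_s: 23.95
tool_pos: [0.5224, 0.1268, 0.0144]
tool_rot: [180.0, -0.2, 81.6]
force: [0.7, 6.3, 5.0]
grip_width: 0.0213
```

```bash
python3 -m handwheel '[[0.01,-0.001,0,0,0],[0.01,-0.002,0,0,0],[0.01,-0.003,0,0,0],[0.01,-0.003,0,0,0]]'
```

```text
time_s: 24.35
tool_pos: [0.5219, 0.1238, 0.0143]
tool_rot: [180.0, -0.2, 81.6]
force: [1.1, 7.4, 4.7]
grip_width: 0.022
```

```bash
python3 -m handwheel '[[0.01,-0.001,0,0,0],[0.01,-0.002,0,0,0],[0.01,-0.003,0,0,0],[0.01,-0.004,0,0,0],[0.01,-0.005,0,0,0],[0.01,-0.006,0,0,0],[0.01,-0.006,0,0,0]]'
```

```text
time_s: 25.05
tool_pos: [0.521, 0.1179, 0.0144]
tool_rot: [180.0, -0.2, 81.6]
force: [0.9, 6.4, 4.3]
grip_width: 0.0215
```

```bash
python3 -m handwheel '[[0.01,-0.001,0,0,0],[0.01,-0.002,0,0,0],[0.01,-0.003,0,0,0],[0.01,-0.004,0,0,0],[0.01,-0.005,0,0,0],[0.01,-0.006,0,0,0],[0.01,-0.006,0,0,0]]'
```

```text
time_s: 25.75
tool_pos: [0.5201, 0.112, 0.0144]
tool_rot: [180.0, -0.2, 81.6]
force: [1.0, 7.0, 4.8]
grip_width: 0.0215
```

```bash
python3 -m handwheel '[[0.01,-0.001,0,0,0],[0.01,-0.002,0,0,0],[0.01,-0.003,0,0,0],[0.01,-0.004,0,0,0],[0.01,-0.004,0,0,0]]'
python3 - <<'E'
from h import *
for n in('scene','top'):
    im=read_camera(n)
    y,x={'scene':(150,210),'top':(150,225)}[n]
    cv2.imwrite(f'pics/h_{n}.png',cv2.resize(im[y:y+90,x:x+120],None,fx=6,fy=6,interpolation=cv2.INTER_CUBIC))
E
```

```text
time_s: 26.25
tool_pos: [0.5195, 0.1081, 0.0144]
tool_rot: [180.0, -0.2, 81.6]
force: [1.4, 7.4, 4.4]
grip_width: 0.0221
```

View pics/h_scene.png

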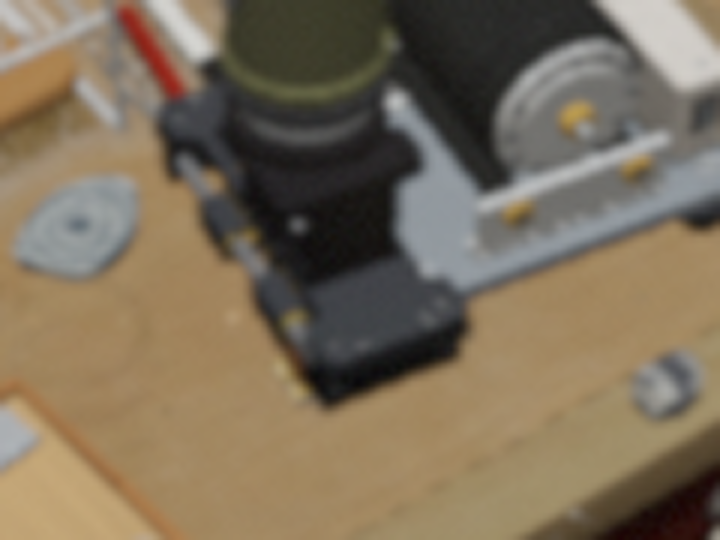

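```bash
python3 -m handwheel '[[0.01,-0.001,0,0,0],[0.01,-0.002,0,0,0],[0.01,-0.002,0,0,0],[0.01,0,0,-0.0006,0],[0.01,0.0015,0,-0.0006,0],[0.01,0.0015,0,-0.0006,0]]'
python3 -m handwheel '[[0.04,0,0,0,0],[0.04,0,0,0,0],[0.04,0,0,0,0],[0.04,0,0,-0.02,0],[0.04,0,0,-0.05,0],[0.04,0,0,-0.1,0],[0.04,0,0,-0.15,0],[0.04,-0.04,0,-0.2,0],[0.04,-0.08,0,-0.2,0],[0.04,-0.1,0,-0.2,0],[0.04,-0.1,0,-0.2,0],[0.04,-0.1,0,-0.2,0],[0.04,-0.1,0,-0.2,0]]'
python3 - <<'E'
from h import *
p=camera_params('wrist');im=read_camera('wrist');cv2.imwrite('pics/i1.png',im)
import json;json.dump({k:np.array(v).tolist() for k,v in p.items()},open('i1.json','w'))
print(get_obs()['tool_pos'])
E
```

```text
time_s: 26.95
tool_pos: [0.5192, 0.1061, 0.0144]
tool_rot: [-180.0, 0.1, 81.5]
force: [0.7, -0.4, 3.6]
grip_width: 0.0217
time_s: 28.25
tool_pos: [0.5044, 0.0103, 0.2142]
tool_rot: [-179.9, -0.0, 81.6]
force: [-0.4, 0.8, -0.4]
grip_width: 0.0401
[0.50450152 0.01037495 0.21422298]
```

View pics/i1.png

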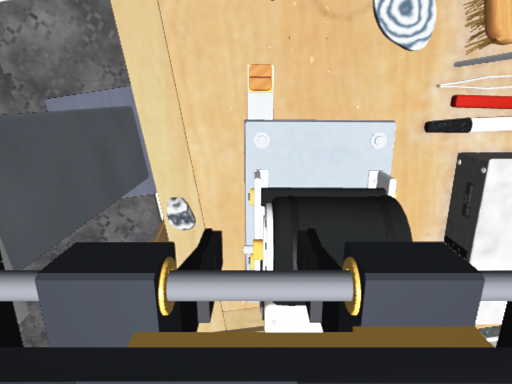

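```bash
python3 - <<'E'
from h import *
import json
im=cv2.imread('pics/i1.png');p={k:np.array(v) for k,v in json.load(open('i1.json')).items()}
cv2.imwrite('pics/i1z.png',cv2.resize(im[55:165,235:405],None,fx=4.5,fy=4.5,interpolation=cv2.INTER_CUBIC))
E
```

```text
(no output)
```

View pics/i1z.png

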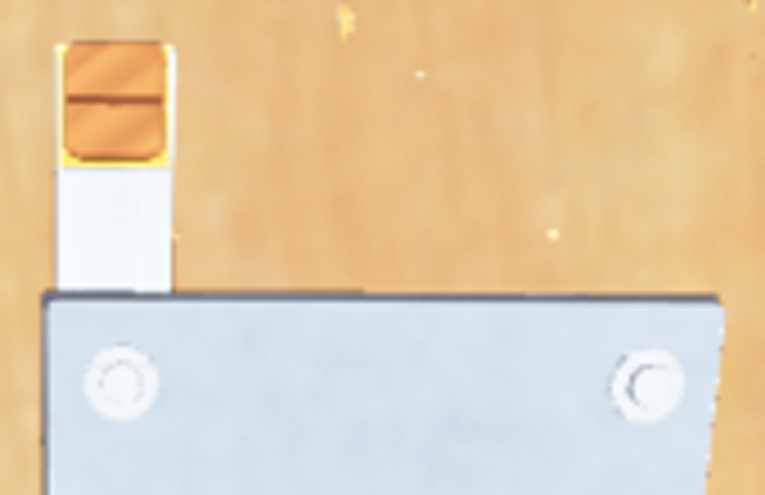

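```bash
python3 - <<'E'
from h import *
import json
p={k:np.array(v) for k,v in json.load(open('i1.json')).items()}
f=lambda u,v,z:cast(p,(u+.5)/4.5+235-.5,(v+.5)/4.5+55-.5,z)
A=f(49,303,.045);B=f(723,302,.045);d=(B-A)[:2];n=np.hypot(*d);ex=d/n;ey=np.array([-ex[1],ex[0]])
M=(A+B)[:2]/2-ex*.058-ey*.018
print('deck',A,B,n,np.degrees(np.arctan2(ex[1],ex[0])),'foot',M)
for nm,u,v,z in(('groove',114,100,.038),('tail',116,43,.004),('stripL',57,285,.004),('stripR',172,285,.004)):
    X=f(u,v,z)[:2];q=X-M;print(nm,X.round(4),'rel foot',(q@ex).round(4),(q@ey).round(4))
E
```

```text
deck [0.4980797  0.06463792 0.045     ] [0.64355111 0.04341365 0.045     ] 0.14701156743454746 -8.300884741882971 foot [0.51082436 0.04458791]
groove [0.5183 0.1043] rel foot -0.0013 0.0602
tail [0.5208 0.1185] rel foot -0.0008 0.0746
stripL [0.4985 0.0659] rel foot -0.0152 0.0193
stripR [0.5263 0.0618] rel foot 0.0129 0.0193
```

```bash
python3 -m handwheel '[[0.04,0,0,-0.03,0],[0.04,0,0,-0.05,0],[0.04,0,0,-0.05,0],[0.04,0,0,-0.05,0],[0.04,0,0,-0.05,0],[0.04,0,0,-0.05,0]]'
python3 - <<'E'
from h import *
im=read_camera('scene')
cv2.imwrite('pics/j.png',cv2.resize(im[150:290,160:350],None,fx=4,fy=4,interpolation=cv2.INTER_CUBIC))
p=camera_params('scene')
# verticality of grip / tray blades
o=get_obs();print(o['force'],o['joint_velocities'],o['time_s'])
E
```

```text
time_s: 28.9
tool_pos: [0.5041, 0.0088, 0.2634]
tool_rot: [-179.9, -0.0, 81.5]
force: [0.7, -0.2, 0.4]
grip_width: 0.0402
[-0.18938923 -0.45870273 -0.35684594] [ 0.1518536  -0.21871857  0.17131228 -0.36739463 -0.04577236 -0.07302541
  0.08600617] 28.95
```

View pics/j.png

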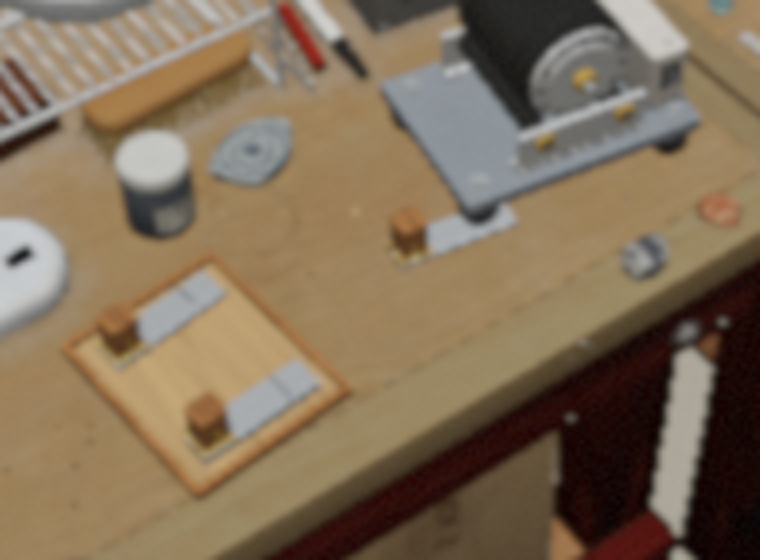

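```bash
python3 -c "
from cell import *
print(sign_off())"
```

```text
the job is handed in; nothing more can be done
None
```

The 4 mm blade fits the gap, and I left it flat under the short foot with its scribed line about 2 mm from the foot's centre. I handed the job in at about 29 s of the 72 s allowed.

- **6 mm blade, tried first:** It met the foot about 12 mm from its centre. The push rose to 14.5 N with no sign of easing, so I took it as too thick, backed it out and laid it flat in its tray slot.
- **4 mm blade:** It entered with at most about 7.5 N and then dragged steadily at 6–7.5 N. About 2–3 N of that was bench friction from my own downward press.
- **8 mm blade:** I never touched it.

**Last checks:**
- **Line position:** Measured against the deck edge in the wrist camera, the line is about 1.6 mm too far in and 1 mm to the side (10 mm allowed). The deck came out 147 mm long in that view instead of 150 mm, so allow 1–2 mm of error.
- **Final view:** The scene camera shows the 4 mm blade flat under the foot, the other two blades flat in the tray, and the stones, slab and jar looking undisturbed. The dop stick and the cab were outside that last picture. The gripper was clear above the tumbler.
- **Not measured directly:** I inferred the foot's pressing force on the 4 mm blade from the drag.

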